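# Load a clarinet joint and slide the parts tray home in the bench rack

## Robot

A 6-joint arm with a two-finger parallel gripper is mounted at the origin on the work surface. World frame = base frame: x ahead of the robot, y to its left, z up, the work surface at z = 0. Lengths are in mm, angles in rad, forces in N, time in s.
With the tool pointing down it reaches from about 250 to 775 mm from the base axis. Payload 4 kg.
Tool frame: the origin (TCP) lies midway between the tips of the shut fingers; the grasp point (between the pads) lies 19 mm behind it (env.tcp_to_grasp is the distance from the TCP to the grasp point, in mm); z points along the fingers, y is the line along which they close (so a half turn about z gives the same grasp; the last joint's range is limited). The gripper opens to 94 mm and grips with 3 to 60 N. Pads are 16 mm wide; open, the fingers measure 119 mm over their backs; the gripper's body (75 mm by 177 mm) begins 78 mm behind the grasp point.
Start: joints at [1.222, 0.087, 1.371, -0, 1.684, -0.103], TCP at [133.842, 533.485, 205.506] pointing down, gripper open.
Joint ranges: [-3.1, 3.1], [-0.76, 2.03], [0.27, 2.55], [-1.08, 4.22], [0.17, 2.65], [-2.57, 2.57]. Speed limits (rad/s): [2.79, 2.79, 3.14, 3.14, 3.14, 3.14].

## Interface

Orientations are given as a 3x3 rotation matrix whose columns are the frame's x, y, z axes.
In Python, from bench import env gives the robot as it stands.
- The arm moves only by the tool drive_tool, never from a script. Its argument "motion" is a list of rows, each a list of 7 numbers: the opening, from 0 (shut) to 1 (fully open), then the shift along the tool's x, y, z in cm, then the turn, a rotation vector about the tool's x, y, z in rad. A call has 1 to 5 rows; each row shifts and turns the commanded pose from where the row before left it, along the tool's axes as they then stand; what a row does not reach is not made up. A row lasts 1/12 s, in which the tool goes at most 41.7 mm and 7.16 degrees, less where a joint would pass 70% of its speed; a pose out of reach is approached as far as the arm can. A call is refused whole if a number of a shift passes 4.17 or a number of a turn 0.125, either way. A call with a gripper value outside its range is refused whole. The fingers move at their own pace and stop on an object; "newtons" is the grip in N (left out, the last holds). Time passes only in rows, so rows that do not move let the fingers close. It gives the time, the measured TCP pose, the force, the opening and the grip force at its end, in the units of the state.
- env.state(): the state, without advancing time (a new reading comes with each control period).
- env.get_image(name): name is "scene" or "side" or "wrist"; returns the picture (420x560x3 uint8, red, green, blue); there is no depth.
- env.get_calibration(name): a dict with "camera_matrix" (3x3 intrinsics, pixels), "rvec" (rotation vector, rad) and "tvec" (3), from world to camera coordinates, as OpenCV has them; the wrist camera has in their place "T_tool_cam" (4x4, takes a point from camera to tool coordinates, whose origin is the TCP and whose axes are the flange's). Camera axes: x right, y down, z forward; pixel columns grow to the right and rows downward; lengths in mm; the calibration is good to about 2 mm. The wrist camera is an equidistant fisheye: a pixel r from the principal point sees the ray r / f radians off the axis. A picture is of the moment at which its call begins: read the wrist's pose just before it. get_calibration takes no time and is no camera call.
- env.close_job(): hands the job in; it is judged then, once.
The state is a dict: "time_s": time; "q": joint angles; "dq": joint speeds; "joint_torque": joint torques, N m; "tcp_pos": TCP position; "ee_rot": TCP orientation; "contact_force": force on the tool from outside, world axes, zero at the start; "torque": the same for the moment, N m; "grip_width": finger opening in mm; "finger_force": force on a finger pad.
Only numpy, scipy, OpenCV 4.12 (cv2) and the standard library are available. Lean on these libraries where they do the work, as an engineer would, in place of code of your own. Each camera call takes 0.05 s, during which the arm holds its last target. There are 200 camera calls.

## Task

Lay the clarinet joint that is on the bench in the large front compartment (the one next to the handle) of the aluminium parts tray, along the tray's width and without dropping it. Then take the tray by its sloping handle, keep it level, and slide it into the empty lower slot of the wooden rack until it is fully home against the back stop and resting on the rails, with the joint and the barrel still in their compartments; let go, and leave the lamp, jar, hammer and bin where they are.

Things in the scene. Friction and masses are not known exactly. Their poses are not given: they have to be found in the camera images.
- tray: Open aluminium tray, 130 mm deep (x) by 190 wide (y), rim 22 high, walls and floor 4 mm, 0.30 kg, loose, flat on the bench at the start. Origin: centre of its underside; the +x end enters the rack first, the handle is at the -x end. A divider at x = 26 to 30 mm parts the large front compartment (by the handle) from the narrow back one (x = 30 to 61 mm).
- tray_front (a point): Middle of the floor of the tray's large front compartment, at x = -17.5, y = 0, z = 4 mm in the tray frame. The compartment measures 87 mm (x) by 182 mm (y) inside.
- tray_foot (a point): Foot of the tray's handle, at x = -75, y = 0, z = 22 mm in the tray frame. The handle is a wooden plate 60 mm wide (y), 10 mm thick and 60 mm long that rises from here leaning 35 degrees from vertical, away from the tray, to x = -109, z = 71 mm.
- tray_grip (a point): Middle of the sloping handle plate, 38 mm up from its foot: x = -96.8, y = 0, z = 53.1 mm in the tray frame. Gripped squarely across its 10 mm by a tool tilted 35 degrees, its fingers pointing down and towards the tray (direction +0.574 x, -0.819 z in the tray frame).
- joint: Small black clarinet joint with steel keys, loose, 0.13 kg: a round body 155 mm long (along y) and 28 mm in diameter, axis 18 mm above the underside, lying on two key rods 26 mm apart over their outsides; 36 mm high with its keys (the key cups on top are thin). Origin: centre of its underside. The two ends alike for this job.
- joint_mid (a point): Middle of the joint's round body, on its axis, 18 mm above its underside.
- barrel: Black barrel with steel rings, 26 mm in diameter, 56 mm long (along y), 40 g, loose, already lying in the tray's narrow back compartment. Origin: its middle, on its axis.
- rack: Fixed wooden post rack with aluminium rails, 150 mm deep, 246 wide, 205 high. Origin: centre of its front, on the bench; x points into the rack, z up. The lower slot is empty. A fixed full tray fills the upper slot, from z = 150 to 186 mm, flush with the rack's front: the tool must lean back from it to bring the handle home.
- rack_slot (a point): Centre of the empty slot's mouth, on the rack's front at rail height (x = 0, z = 30 mm in the rack frame). Rails 32 mm wide carry the tray's sides; side guides 198 mm apart (4 mm play each side), flared to 208 mm over the first 25 mm; strips above the tray's rims have undersides at z = 60 mm and reach in to y = 89 mm each side, from x = 15 mm on.
- rack_home (a point): Where the tray's origin lies when the tray is fully home: 72 mm inside the rack's front, on its centre line, at rail height (z = 30 mm); axes as the rack's. The tray's back end then meets the back stop, whose face is 137 mm inside the rack's front, 18 mm high from the rails up.
- spirit_lamp: Bystander: squat glass spirit lamp, 80 mm in diameter, 84 mm high. Origin: centre of underside.
- pad_jar: Bystander: amber jar, 60 mm in diameter, 75 mm high. Origin: centre of underside.
- hammer: Bystander: small hammer, 200 mm long along its x. Origin near its middle.
- key_bin: Bystander: open wooden bin, 120 by 90 by 50 mm. Origin: centre of underside.
Not all that is in view belongs to the job. What is meant by the joint is not turquoise or white, and is the larger of those in its own colour.

How it is judged:
By the outcome, as a careful person would: the job done as asked, in the order asked, and still so for the second after the job is handed in, with the robot touching nothing.
It also fails if it takes over 64 s, if anything falls off the work surface, if the arm or the gripper's body presses on something with over 40 N, if the wrist force passes 120 N, or if a joint passes its speed limit or range.

## Working session

There is one attempt and no reset: what is moved stays moved. The work goes in short steps, Python scripts to look and compute and a tool call to move; the robot and the scene stay as the last step left them, time stands still between calls to the robot, and variables do not carry over. Pictures are saved under pics/ and viewed, at most 10 in all, crops included, and the job is handed in when it is done.

Besides the shell and the picture viewer there is one more tool, called after "Emit:" as a command line: name --pt "numbers of a row" for each row, then --argument value for the rest. drive_tool: Moves the arm, as the interface text tells. Its arguments: {"type":"object","properties":{"motion":{"type":"array","items":{"type":"array","items":{"type":"number"}}},"newtons":{"type":"number"}},"required":["motion"]}

```bash
ls; mkdir -p pics; python3 - <<'E'
from bench import env
import cv2,numpy as np
for n in("scene","side","wrist"):
    if n=="wrist":print(env.state()["tcp_pos"],env.state()["ee_rot"])
    im=env.get_image(n);np.save(f"pics/{n}0.npy",im)
    cv2.imwrite(f"pics/{n}0.png",im[:,:,::-1]);print(n,env.get_calibration(n))
E
```

```text
pics
scene {'camera_matrix': array([[519.11688031,   0.        , 278.24020344],
       [  0.        , 519.11688031, 217.07626159],
       [  0.        ,   0.        ,   1.        ]]), 'rvec': array([ 2.14812541,  0.55178365, -0.29389669]), 'tvec': array([-468.1722504 , -119.80382543, 1634.55688944])}
side {'camera_matrix': array([[450.46565864,   0.        , 278.8126638 ],
       [  0.        , 450.46565864, 209.88922105],
       [  0.        ,   0.        ,   1.        ]]), 'rvec': array([ 2.37346825, -0.37334707,  0.14254164]), 'tvec': array([-497.58874297,  145.10357788, 1016.49919231])}
[133.68113902 533.01453192 204.44624832] [[-9.69953549e-01  2.43289387e-01 -6.21925896e-04]
 [ 2.43290131e-01  9.69951824e-01 -1.83607782e-03]
 [ 1.56539911e-04 -1.93221863e-03 -9.99998121e-01]]
wrist {'camera_matrix': array([[325.1922621 ,   0.        , 280.11373768],
       [  0.        , 325.1922621 , 211.77748475],
       [  0.        ,   0.        ,   1.        ]]), 'T_tool_cam': array([[ 4.74751608e-04, -9.73128628e-01, -2.30261693e-01,
         6.59809385e+01],
       [ 9.99999788e-01,  5.64642282e-04, -3.24491932e-04,
        -1.11660259e-02],
       [ 4.45787877e-04, -2.30261491e-01,  9.73128690e-01,
        -1.79762699e+02],
       [ 0.00000000e+00,  0.00000000e+00,  0.00000000e+00,
         1.00000000e+00]])}
```

View pics/scene0.png

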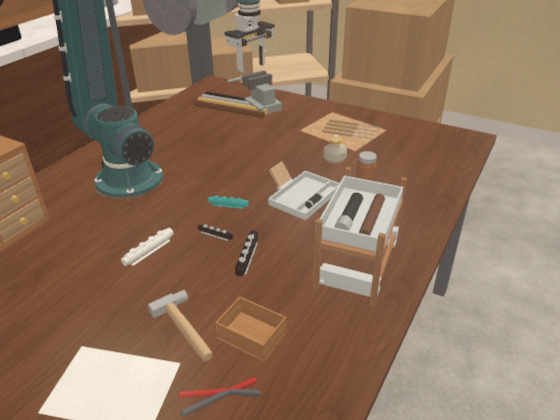

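View pics/side0.png

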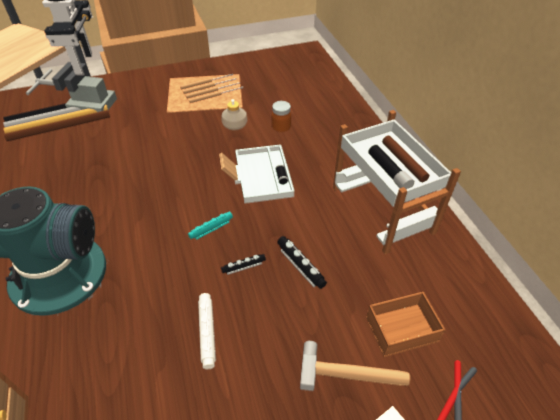

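Candidates for the joint are turquoise (side 211,225), white (207,330), small black (243,264) and large black (301,261). The large black one fits, because it is neither turquoise nor white and is the larger of the two blacks. I'll confirm this in an enlarged crop.

```bash
python3 - <<'E'
import cv2,numpy as np
a=np.load("pics/side0.npy")[85:295,185:465,::-1]
cv2.imwrite("pics/c1.png",cv2.resize(a,(800,600),interpolation=cv2.INTER_CUBIC))
a=np.load("pics/scene0.npy")[150:300,210:410,::-1]
cv2.imwrite("pics/c2.png",cv2.resize(a,(800,600),interpolation=cv2.INTER_CUBIC))
E
```

```text
(no output)
```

View pics/c1.png

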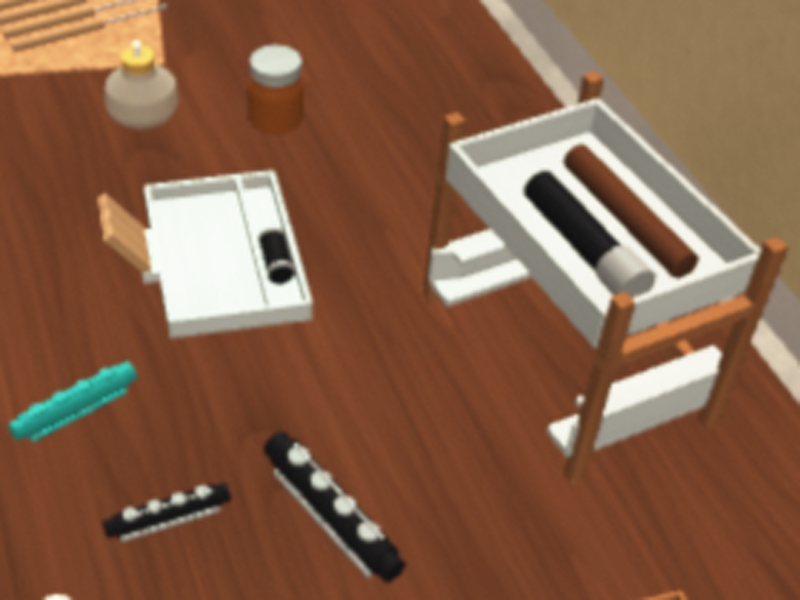

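View pics/c2.png

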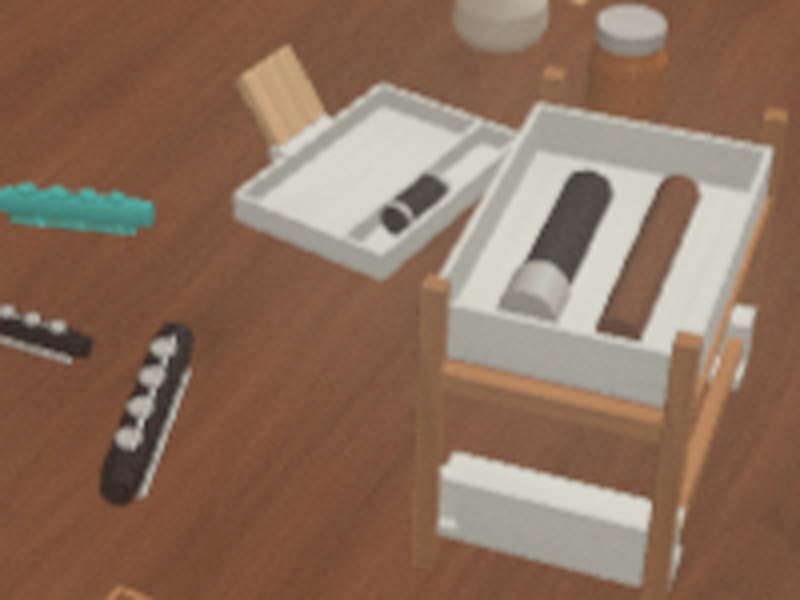

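Crop c1 confirms the joint: the large black body with four key cups runs from (278,440) to (392,570). The tray is at (225,250) with its handle to the left. In the rack, the post tops are at (453,117), (592,77), (775,243) and (623,298). Next I'll work out positions.

```bash
cat > h.py <<'E'
import cv2,numpy as np
from bench import env
def ray(n,px):
    c=env.get_calibration(n);K=c["camera_matrix"];R=cv2.Rodrigues(np.array(c["rvec"]))[0];t=np.array(c["tvec"])
    p=cv2.undistortPoints(np.array([[px]],float),K,None)[0,0]
    return -R.T@t, R.T@np.array([p[0],p[1],1])
def onz(n,px,z):
    o,d=ray(n,px);return o+d*(z-o[2])/d[2]
def wray(px,tcp,Rt):
    c=env.get_calibration("wrist");K=c["camera_matrix"];T=np.array(c["T_tool_cam"])
    u=(px[0]-K[0,2])/K[0,0];v=(px[1]-K[1,2])/K[1,1];r=np.hypot(u,v)+1e-12
    d=np.array([np.sin(r)*u/r,np.sin(r)*v/r,np.cos(r)])
    return tcp+Rt@T[:3,3],Rt@T[:3,:3]@d
def wz(px,z,tcp,Rt):
    o,d=wray(px,np.array(tcp),np.array(Rt));return o+d*(z-o[2])/d[2]
def tri(a,b):
    A=np.vstack([np.eye(3)-np.outer(d,d)/(d@d) for o,d in(a,b)])
    B=np.hstack([(np.eye(3)-np.outer(d,d)/(d@d))@o for o,d in(a,b)])
    return np.linalg.lstsq(A,B,rcond=None)[0]
E
python3 - <<'E'
from h import *
np.set_printoptions(precision=1,suppress=True)
S=lambda x,y:(185+x/2.857-.3,85+y/2.857-.3)
C=lambda x,y:(210+x/4-.4,150+y/4-.4)
for l,z,ps in[("tray",22,[(146,184),(276,172),(311,303),(170,322)]),("uppertray",186,[(447,146),(598,99),(760,257)]),("posts",205,[(453,117),(592,77),(775,243),(623,298)]),("joint",18,[(278,440),(392,570)]),("lamp0",40,[(141,95)]),("jar",75,[(275,63)]),("handletop",71,[(105,197),(110,232)])]:
    print(l);[print(p,onz("side",S(*p),z)) for p in ps]
for l,z,ps in[("tray",22,[(382,84),(516,132),(381,262),(237,200)]),("uppertray",186,[(540,103),(772,148),(670,352),(447,305)]),("posts",205,[(555,70),(776,113),(688,338),(436,282)]),("joint",18,[(175,330),(118,495)])]:
    print("sc",l);[print(p,onz("scene",C(*p),z)) for p in ps]
E
```

```text
tray
(146, 184) [483.3 275.7  22. ]
(276, 172) [611.8 253.6  22. ]
(311, 303) [584.4  67.3  22. ]
(170, 322) [456.9  83.4  22. ]
uppertray
(447, 146) [692.8  50.8 186. ]
(598, 99) [840.7  70.3 186. ]
(760, 257) [ 863.1 -144.5  186. ]
posts
(453, 117) [701.1  62.4 205. ]
(592, 77) [834.8  77.3 205. ]
(775, 243) [ 865.6 -150.9  205. ]
(623, 298) [ 731.6 -167.8  205. ]
joint
(278, 440) [507.6 -71.6  18. ]
(392, 570) [ 550.5 -218.4   18. ]
lamp0
(141, 95) [509.6 396.4  40. ]
jar
(275, 63) [645.1 359.4  75. ]
handletop
(105, 197) [431.6 210.8  71. ]
(110, 232) [425.1 162.2  71. ]
sc tray
(382, 84) [480.  273.4  22. ]
(516, 132) [600.4 258.6  22. ]
(381, 262) [585.9  61.4  22. ]
(237, 200) [460.5  80.2  22. ]
sc uppertray
(540, 103) [696.   54.4 186. ]
(772, 148) [838.3  72.5 186. ]
(670, 352) [ 853.7 -142.1  186. ]
(447, 305) [ 733.9 -160.5  186. ]
sc posts
(555, 70) [699.9  65.4 205. ]
(776, 113) [835.4  81.1 205. ]
(688, 338) [ 864.5 -150.3  205. ]
(436, 282) [ 730.1 -168.   205. ]
sc joint
(175, 330) [497.8 -67.1  18. ]
(118, 495) [ 551.8 -221.7   18. ]
```

View pics/wrist0.png

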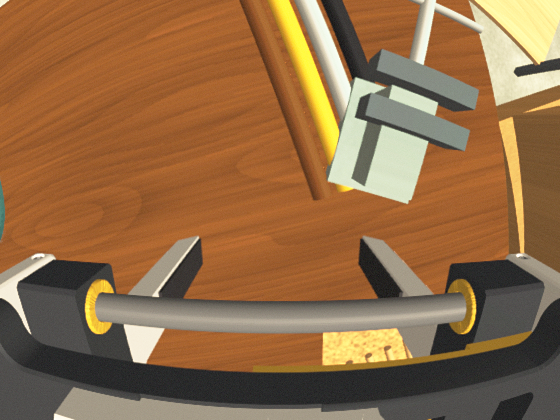

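The wrist view shows nothing useful yet. Tray is at about (533,169) with yaw -8°, rack front at about (709,-54) with yaw 7.4°, and joint mid at about (527,-145) with yaw ~17.5°. I'll move above the joint.

Emit:
drive_tool --pt "1 -3.48 0.78 0.25 0 0 0" --pt "1 0 0 0 0 0 0.102" --pt "1 0 0 0 0 0 0.102" --pt "1 0 0 0 0 0 0.102" --pt "1 0 0 0 0 0 0.102"

```text
time_s: 0.57
tcp_pos: [169.7, 532.3, 202.4]
ee_rot: [[-0.79, 0.613, -0.0], [0.613, 0.79, -0.001], [-0.0, -0.001, -1.0]]
contact_force: [-0.8, 0.5, -0.6]
grip_width: 93.9
finger_force: 0.0
```

Emit:
drive_tool --pt "1 0 0 0 0 0 0.102" --pt "1 0 0 0 0 0 0.102" --pt "1 0 0 0 0 0 0.102" --pt "1 0 0 0 0 0 0.102" --pt "1 0 0 0 0 0 0.102"

```text
time_s: 0.98
tcp_pos: [169.4, 532.4, 202.5]
ee_rot: [[-0.391, 0.92, -0.0], [0.92, 0.391, -0.001], [-0.001, -0.001, -1.0]]
contact_force: [0.4, 0.5, 0.3]
grip_width: 94.1
finger_force: 0.0
```

```bash
cat >> h.py <<'E'
def go(p,yaw,tilt=0,n=10):
    "tool shift (cm, in present tool axes) and turn to reach TCP p, y axis at yaw deg, tilted tilt deg"
    from scipy.spatial.transform import Rotation as Ro
    s=env.state();R=np.array(s["ee_rot"]);a,t=np.radians([yaw,tilt])
    f=np.array([np.cos(a),np.sin(a),0]);k=np.array([0,0,1.])
    z=f*np.sin(t)-k*np.cos(t);y=f*np.cos(t)+k*np.sin(t);Rt=np.c_[np.cross(y,z),y,z]
    d=np.array(p)-s["tcp_pos"]
    print("t",s["time_s"],"tcp",np.round(s["tcp_pos"],1),"yaw",np.degrees(np.arctan2(R[1,1],R[0,1])).round(2),"w",s["grip_width"],"F",np.round(s["contact_force"],1))
    print("shift now-axes cm",np.round(R.T@d/10,2),"target-axes cm",np.round(Rt.T@d/10,2),"turn",np.round(Ro.from_matrix(R.T@Rt).as_rotvec(),3))
E
python3 -c "
from h import *
go((527,-145,150),17.5)"
```

```text
t 0.9833 tcp [169.4 532.4 202.5] yaw 23.03 w 94.0614149659151 F [0.4 0.5 0.3]
shift now-axes cm [-76.32   6.41   5.29] target-axes cm [-75.35  13.74   5.25] turn [-0.001  0.001  0.097]
```

Emit:
drive_tool --pt "1 -3.8 0.32 0.26 0 0 0" --pt "1 -3.8 0.32 0.26 0 0 0" --pt "1 -3.8 0.32 0.26 0 0 0" --pt "1 -3.8 0.32 0.26 0 0 0" --pt "1 -3.8 0.32 0.26 0 0 0"

```text
time_s: 1.4
tcp_pos: [259.6, 362.7, 189.4]
ee_rot: [[-0.397, 0.918, -0.0], [0.918, 0.397, -0.0], [-0.0, -0.0, -1.0]]
contact_force: [0.7, -1.1, 0.4]
grip_width: 93.9
finger_force: 0.0
```

Emit:
drive_tool --pt "1 -3.8 0.32 0.26 0 0 0" --pt "1 -3.8 0.32 0.26 0 0 0" --pt "1 -3.8 0.32 0.26 0 0 0" --pt "1 -3.8 0.32 0.26 0 0 0" --pt "1 -3.8 0.32 0.26 0 0 0"

```text
time_s: 1.82
tcp_pos: [349.5, 194.5, 176.7]
ee_rot: [[-0.396, 0.918, 0.0], [0.918, 0.396, 0.0], [0.0, 0.0, -1.0]]
contact_force: [0.2, -0.8, 0.5]
grip_width: 93.7
finger_force: 0.0
```

Emit:
drive_tool --pt "1 -3.8 0.32 0.26 0 0 0" --pt "1 -3.8 0.32 0.26 0 0 0" --pt "1 -3.8 0.32 0.26 0 0 0" --pt "1 -3.8 0.32 0.26 0 0 0" --pt "1 -3.8 0.32 0.26 0 0 0"

```text
time_s: 2.23
tcp_pos: [439.5, 26.3, 163.7]
ee_rot: [[-0.395, 0.918, 0.0], [0.918, 0.395, 0.0], [0.0, 0.0, -1.0]]
contact_force: [0.6, 0.3, 0.3]
grip_width: 94.3
finger_force: 0.0
```

Emit:
drive_tool --pt "1 -3.8 0.32 0.26 0 0 0" --pt "1 -3.8 0.32 0.26 0 0 0" --pt "1 -3.8 0.32 0.26 0 0 0" --pt "1 -3.4 0.32 0.26 0 0 0.097" --pt "1 0 0 0 0 0 0"

```text
time_s: 2.65
tcp_pos: [510.8, -107.8, 151.7]
ee_rot: [[-0.297, 0.955, -0.002], [0.955, 0.297, -0.002], [-0.001, -0.002, -1.0]]
contact_force: [-0.5, -0.1, 0.1]
grip_width: 93.8
finger_force: 0.0
```

```bash
python3 - <<'E'
from h import *
go((527,-145,150),17.5)
s=env.state();im=env.get_image("wrist");np.savez("pics/w1.npz",im=im,p=s["tcp_pos"],R=s["ee_rot"])
cv2.imwrite("pics/w1.png",im[:,:,::-1])
E
```

```text
t 2.65 tcp [ 510.8 -107.8  151.7] yaw 17.28 w 93.79046624479025 F [-0.5 -0.1  0.1]
shift now-axes cm [-4.03  0.44  0.18] target-axes cm [-4.04  0.43  0.17] turn [-0.002  0.001 -0.004]
```

View pics/w1.png

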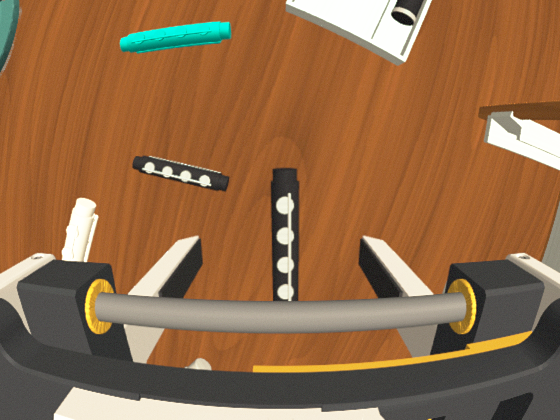

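The wrist view shows the joint between the fingers, with its near end at (286,169) and its axis running down column ~286.

```bash
python3 - <<'E'
from h import *
d=np.load("pics/w1.npz");im=d["im"].astype(int);p,R=d["p"],d["R"]
m=(im.max(2)<60);m[:,:255]=0;m[:,315:]=0;m[:160]=0;m[298:]=0
for r in range(164,298,8):
    c=np.where(m[r])[0]; print(r,c.min() if len(c) else None,c.max() if len(c) else None,end="; ")
c=env.get_calibration
end=wz((286,169),22,p,R);print("\nend",end)
pts=[]
for r in range(176,298,4):
    c=np.where(m[r])[0]
    if len(c): pts.append(wz((c.min(),r),18,p,R))
pts=np.array(pts);f=np.polyfit(pts[:,1],pts[:,0],1);print("left edge angle",np.degrees(np.arctan(-f[0])),"x at y=-145",np.polyval(f,-145))
pts=np.array([wz((np.where(m[r])[0].max(),r),18,p,R) for r in range(174,184,2)]);print("right",pts.mean(0),"left there",np.polyval(f,pts[:,1].mean()))
E
```

```text
164 None None; 172 273 295; 180 273 295; 188 271 297; 196 272 297; 204 272 297; 212 272 297; 220 272 297; 228 272 297; 236 272 297; 244 272 297; 252 273 297; 260 273 297; 268 273 297; 276 273 297; 284 273 297; 292 273 297; 
end [505.88559455 -73.1183997   22.        ]
left edge angle 17.60440717769928 x at y=-145 514.1879053975836
right [517.41724684 -79.14668817  18.        ] left there 493.2924290997451
```

```bash
python3 -c "
from h import *
go((529.3,-147,4.5),17.6)"
```

```text
t 2.7 tcp [ 509.7 -105.1  152.1] yaw 17.52 w 94.03543851630403 F [-0.1  0.8 -0.2]
shift now-axes cm [-4.6   0.64 14.75] target-axes cm [-4.59  0.6  14.76] turn [-0.002 -0.001 -0.001]
```

Emit:
drive_tool --pt "0.6 -2.3 0.32 1 0 0 0" --pt "0.6 -2.3 0.32 2 0 0 0" --pt "0.6 0 0 3.5 0 0 0" --pt "0.6 0 0 3.5 0 0 0" --pt "0.6 0 0 2 0 0 0"

```text
time_s: 3.12
tcp_pos: [527.1, -142.7, 29.6]
ee_rot: [[-0.306, 0.952, -0.005], [0.952, 0.306, 0.003], [0.004, -0.004, -1.0]]
contact_force: [-0.8, -0.0, -0.8]
grip_width: 63.9
finger_force: 0.0
```

```bash
python3 -c "
from h import *
go((529.3,-147,4.5),17.6)"
```

```text
t 3.1167 tcp [ 527.1 -142.7   29.6] yaw 17.84 w 63.87305641871274 F [-0.8 -0.  -0.8]
shift now-axes cm [-0.49  0.09  2.51] target-axes cm [-0.48  0.08  2.51] turn [-0.004 -0.004  0.004]
```

Emit:
drive_tool --pt "0.6 -0.3 0.0 1.3 0 0 0" --pt "0.6 0 0 1.3 0 0 0" --pt "0.6 0 0 0 0 0 0" --pt "0.6 0 0 0 0 0 0"

```text
time_s: 3.45
tcp_pos: [529.7, -146.1, 7.1]
ee_rot: [[-0.307, 0.952, -0.002], [0.952, 0.307, 0.001], [0.002, -0.001, -1.0]]
contact_force: [0.7, -0.1, -0.1]
grip_width: 56.7
finger_force: 0.0
```

```bash
python3 -c "
from h import *
go((529.3,-147,4.5),17.6)"
```

```text
t 3.45 tcp [ 529.7 -146.1    7.1] yaw 17.85 w 56.7421574673018 F [ 0.7 -0.1 -0.1]
shift now-axes cm [-0.08 -0.07  0.26] target-axes cm [-0.08 -0.07  0.26] turn [-0.001 -0.002  0.004]
```

Now grasp at 30 N.

Emit:
drive_tool --pt "0.2 -0.08 0 0.25 0 0 0" --pt "0.1 0 0 0 0 0 0" --pt "0.1 0 0 0 0 0 0" --pt "0.1 0 0 0 0 0 0" --pt "0.1 0 0 0 0 0 0" --newtons 30

```text
time_s: 3.87
tcp_pos: [530.9, -148.4, 5.8]
ee_rot: [[-0.305, 0.952, 0.0], [0.952, 0.305, -0.001], [-0.001, 0.0, -1.0]]
contact_force: [-0.9, 0.3, 2.0]
grip_width: 27.3
finger_force: 30.0
```

Emit:
drive_tool --pt "0.1 0 0 0 0 0 0" --pt "0.1 0 0 0 0 0 0" --pt "0.1 0 0 0 0 0 0" --pt "0.1 0 0 0 0 0 0"

```text
time_s: 4.2
tcp_pos: [530.9, -148.4, 5.8]
ee_rot: [[-0.305, 0.952, 0.0], [0.952, 0.305, -0.0], [-0.0, 0.0, -1.0]]
contact_force: [-2.8, 0.2, 6.2]
grip_width: 27.4
finger_force: 30.0
```

Joint held, width 27.4 mm. I'll lift it, turn it to the tray's yaw, and stop short of the tray for a close look.

Emit:
drive_tool --pt "0.1 0 0 -1.5 0 0 0" --pt "0.1 0 0 -3 0 0 0" --pt "0.1 0 0 -3.5 0 0 0" --pt "0.1 0 0 -3.5 0 0 0" --pt "0.1 0 0 -2.5 0 0 0" --newtons 35

```text
time_s: 4.62
tcp_pos: [531.9, -148.2, 147.7]
ee_rot: [[-0.305, 0.952, 0.003], [0.952, 0.305, -0.001], [-0.002, 0.003, -1.0]]
contact_force: [-0.1, -0.2, -0.7]
grip_width: 27.1
finger_force: 35.0
```

Emit:
drive_tool --pt "0.1 0 0 0 0 0 0.09" --pt "0.1 0 0 0 0 0 0.09" --pt "0.1 0 0 0 0 0 0.09" --pt "0.1 0 0 0 0 0 0.09" --pt "0.1 0 0 0 0 0 0.09"

```text
time_s: 5.03
tcp_pos: [530.9, -147.9, 144.2]
ee_rot: [[0.144, 0.99, -0.0], [0.99, -0.144, 0.001], [0.001, -0.0, -1.0]]
contact_force: [-0.5, 1.7, -1.3]
grip_width: 27.2
finger_force: 35.0
```

```bash
python3 -c "
from h import *
go((500,65,145),-8)"
```

```text
t 5.0333 tcp [ 530.9 -147.9  144.2] yaw -8.27 w 27.176279509889188 F [-0.5  1.7 -1.3]
shift now-axes cm [20.62 -6.12 -0.06] target-axes cm [20.65 -6.02 -0.08] turn [-0.    -0.001 -0.005]
```

Emit:
drive_tool --pt "0.1 2.5 -0.5 0 0 0 0" --pt "0.1 3.5 -1 0 0 0 0" --pt "0.1 3.5 -1 0 0 0 0" --pt "0.1 3.5 -1 0 0 0 0" --pt "0.1 3.5 -1 0 0 0 0"

```text
time_s: 5.45
tcp_pos: [508.8, 23.1, 144.2]
ee_rot: [[0.14, 0.99, -0.0], [0.99, -0.14, 0.001], [0.001, -0.0, -1.0]]
contact_force: [-0.3, 0.5, -0.9]
grip_width: 27.5
finger_force: 35.0
```

Emit:
drive_tool --pt "0.1 3 -1 0 0 0 0" --pt "0.1 1.2 -0.5 0 0 0 0" --pt "0.1 0 0 0 0 0 0" --pt "0.1 0 0 0 0 0 0"

```text
time_s: 5.78
tcp_pos: [500.2, 65.6, 144.5]
ee_rot: [[0.138, 0.99, -0.0], [0.99, -0.138, -0.0], [-0.0, -0.0, -1.0]]
contact_force: [-0.7, -0.2, -1.3]
grip_width: 27.1
finger_force: 35.0
```

```bash
python3 - <<'E'
from h import *
s=env.state();im=env.get_image("wrist");np.savez("pics/w2.npz",im=im,p=s["tcp_pos"],R=s["ee_rot"])
cv2.imwrite("pics/w2.png",im[:,:,::-1])
E
```

```text
(no output)
```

View pics/w2.png

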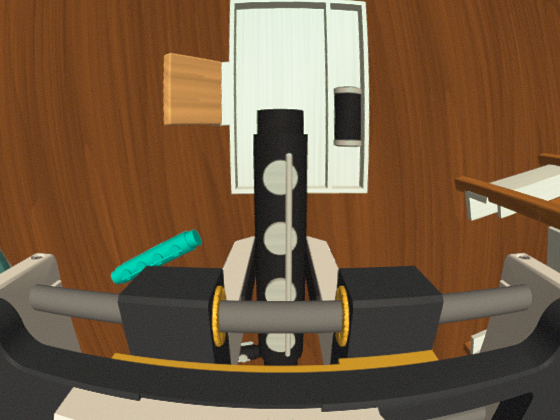

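The wrist view shows the tray rim corners at (230,2), (366,2), (367,191) and (231,192), with the handle on the left at columns 165-225 and rows 54-124.

```bash
python3 - <<'E'
from h import *
d=np.load("pics/w2.npz");p,R=d["p"],d["R"];im=d["im"].astype(int)
m=(im.min(2)>120)
for r in (20,60,90,180): 
    c=np.where(m[r,190:400])[0]+190; print(r,c.min(),c.max())
for c in (232,240,340,360):
    r=np.where(m[:215,c])[0]; print("col",c,r.min(),r.max())
P=np.array([wz(c,22,p,R) for c in[(230.5,2),(366,2),(367,192),(231.5,192)]]);print(P.round(1))
c=P.mean(0);dy=(P[0]+P[1]-P[2]-P[3])/2;dx=(P[1]+P[2]-P[0]-P[3])/2
print(c,np.linalg.norm(dx),np.linalg.norm(dy),np.degrees(np.arctan2(dx[1],dx[0])),np.degrees(np.arctan2(-dy[0],dy[1])))
# handle top edge z~71
a=wz((165,54),71,p,R);b=wz((165,123),71,p,R);print("handle",a,b)
def tocm(t):print(np.round(t,1))
E
```

```text
20 230 366
60 229 367
90 221 368
180 231 367
col 232 0 193
col 240 0 193
col 340 0 192
col 360 1 192
[[481.2 270.3  22. ]
 [610.9 255.8  22. ]
 [585.6  68.2  22. ]
 [456.7  85.7  22. ]]
[533.57315909 169.99382586  22.        ] 130.2967241146132 187.74263521892846 -7.068341658240685 -7.617266631778588
handle [427.36049043 214.16829281  71.        ] [419.93479017 157.0204306   71.        ]
```

```bash
python3 -c "
from h import *
go((516.2,172.3,60),-7.7)"
```

```text
t 5.8333 tcp [500.4  64.8 144.6] yaw -8.0 w 27.142516908799426 F [ 0.1 -0.6  0.6]
shift now-axes cm [10.87  0.07  8.45] target-axes cm [10.86  0.13  8.46] turn [-0.     0.    -0.005]
```

Emit:
drive_tool --pt "0.1 2.5 0 0 0 0 -0.005" --pt "0.1 3.5 0 0 0 0 0" --pt "0.1 3.5 0 1 0 0 0" --pt "0.1 1.4 0.1 2.5 0 0 0" --pt "0.1 0 0 3 0 0 0"

```text
time_s: 6.25
tcp_pos: [519.2, 175.1, 81.6]
ee_rot: [[0.133, 0.991, 0.007], [0.991, -0.133, 0.003], [0.004, 0.006, -1.0]]
contact_force: [1.0, -0.3, -0.7]
grip_width: 26.8
finger_force: 35.0
```

Emit:
drive_tool --pt "0.1 0 0 2 0 0 0" --pt "0.1 0 0 0 0 0 0" --pt "0.1 0 0 0 0 0 0"

```text
time_s: 6.5
tcp_pos: [515.6, 171.7, 58.7]
ee_rot: [[0.136, 0.991, -0.003], [0.991, -0.136, -0.001], [-0.001, -0.003, -1.0]]
contact_force: [1.4, 1.0, -1.4]
grip_width: 27.0
finger_force: 35.0
```

```bash
python3 -c "
from h import *
go((516.2,172.3,10.5),-7.7)"
```

```text
t 6.5 tcp [515.6 171.7  58.7] yaw -7.84 w 26.958824707306217 F [ 1.4  1.  -1.4]
shift now-axes cm [0.08 0.07 4.82] target-axes cm [0.07 0.05 4.82] turn [-0.003  0.001 -0.002]
```

Emit:
drive_tool --pt "0.1 0.05 0.05 2 0 0 0" --pt "0.1 0 0 1.5 0 0 0" --pt "0.1 0 0 0.6 0 0 0" --pt "0.1 0 0 0.4 0 0 0" --pt "0.1 0 0 0 0 0 0"

```text
time_s: 6.92
tcp_pos: [517.4, 173.1, 15.8]
ee_rot: [[0.136, 0.991, 0.001], [0.991, -0.136, 0.0], [0.0, 0.001, -1.0]]
contact_force: [-0.9, -0.7, -1.0]
grip_width: 27.5
finger_force: 35.0
```

Emit:
drive_tool --pt "0.1 0 0 0.2 0 0 0" --pt "0.1 0 0 0.1 0 0 0" --pt "0.1 0 0 0 0 0 0"

```text
time_s: 7.17
tcp_pos: [517.3, 173.5, 12.9]
ee_rot: [[0.135, 0.991, 0.002], [0.991, -0.135, 0.0], [0.001, 0.001, -1.0]]
contact_force: [-0.4, 0.3, -0.9]
grip_width: 27.4
finger_force: 35.0
```

Emit:
drive_tool --pt "0.1 0 0 0.1 0 0 0" --pt "0.1 0 0 0.1 0 0 0" --pt "0.1 0 0 0.05 0 0 0" --pt "0.1 0 0 0 0 0 0"

```text
time_s: 7.5
tcp_pos: [516.8, 173.6, 9.9]
ee_rot: [[0.134, 0.991, 0.0], [0.991, -0.134, 0.0], [0.0, 0.0, -1.0]]
contact_force: [-0.9, 0.2, 0.4]
grip_width: 27.1
finger_force: 35.0
```

Emit:
drive_tool --pt "0.1 0 0 0.06 0 0 0" --pt "0.1 0 0 0 0 0 0" --pt "0.36 0 0 0 0 0 0" --pt "0.42 0 0 0 0 0 0" --pt "0.42 0 0 0 0 0 0"

```text
time_s: 7.92
tcp_pos: [516.7, 173.5, 8.7]
ee_rot: [[0.135, 0.991, 0.0], [0.991, -0.135, 0.0], [0.0, 0.0, -1.0]]
contact_force: [-0.6, 0.1, 0.4]
grip_width: 39.0
finger_force: 0.0
```

Emit:
drive_tool --pt "0.42 0 0 0 0 0 0" --pt "0.42 0 0 -1 0 0 0" --pt "0.42 0 0 -2.5 0 0 0" --pt "0.42 0 0 -3.5 0 0 0" --pt "0.42 0 0 -4 0 0 0"

```text
time_s: 8.33
tcp_pos: [515.0, 173.1, 118.6]
ee_rot: [[0.135, 0.991, -0.005], [0.991, -0.135, -0.001], [-0.002, -0.004, -1.0]]
contact_force: [0.1, 0.4, -1.2]
grip_width: 39.5
finger_force: 0.0
```

Emit:
drive_tool --pt "0.42 0 0 -4 0 0 0" --pt "0.42 -1 -4 0 0 0 0" --pt "0.42 -1 -4 0 0 0 0" --pt "0.42 -1 -4 0 0 0 0" --pt "0.42 -1 -4 0 0 0 0"

```text
time_s: 8.75
tcp_pos: [351.3, 155.1, 159.7]
ee_rot: [[0.135, 0.991, 0.001], [0.991, -0.135, 0.0], [0.001, 0.001, -1.0]]
contact_force: [-0.5, 0.0, 0.5]
grip_width: 39.2
finger_force: 0.0
```

```bash
python3 - <<'E'
from h import *
xt=np.array([.991,-.134,0]);yt=np.array([.134,.991,0]);c=np.array([533.5,170,0])
g=c-96.8*xt+np.array([0,0,53.1]);z=.574*xt-np.array([0,0,.819])
print("grasp tcp",g+19*z)
go(g+19*z-100*z,-7.7,35)
a=env.get_image("side");cv2.imwrite("pics/s2.png",cv2.resize(a[85:295,185:465,::-1],(800,600),interpolation=cv2.INTER_CUBIC))
E
```

```text
grasp tcp [448.379046 181.509796  37.539   ]
t 8.75 tcp [351.3 155.1 159.7] yaw -7.76 w 39.188820140061345 F [-0.5  0.   0.5]
shift now-axes cm [3.92 3.52 4.03] target-axes cm [3.92 0.58 5.32] turn [-0.61  -0.    -0.001]
```

View pics/s2.png

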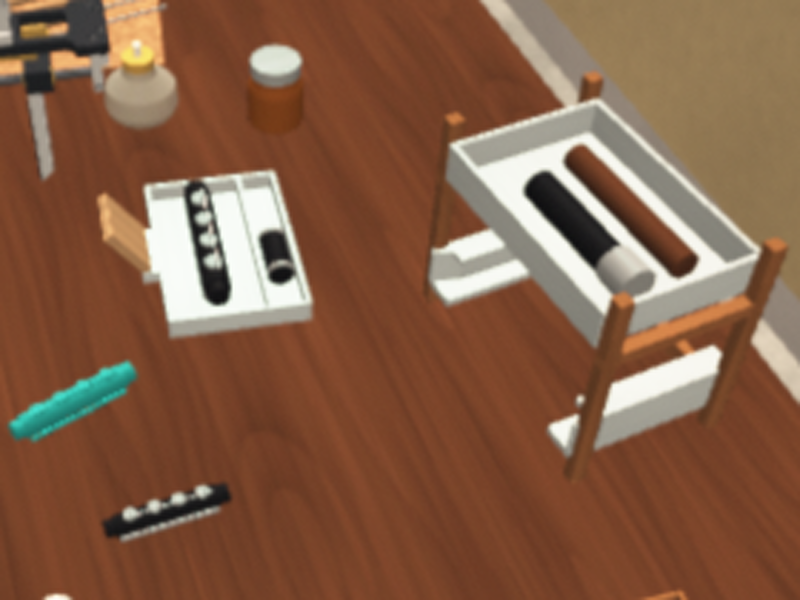

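The picture shows the joint lying in the front compartment at (207,240), along the tray's width. Now I'll tilt and approach the handle.

Emit:
drive_tool --pt "0.42 0 0 0 -0.1 0 0" --pt "0.42 0 0 0 -0.1 0 0" --pt "0.42 0 0 0 -0.1 0 0" --pt "0.42 0 0 0 -0.1 0 0" --pt "0.42 0 0 0 -0.1 0 0"

```text
time_s: 9.22
tcp_pos: [353.3, 155.4, 160.9]
ee_rot: [[0.135, 0.866, 0.482], [0.991, -0.12, -0.063], [0.003, 0.486, -0.874]]
contact_force: [0.0, 0.0, 0.1]
grip_width: 39.3
finger_force: 0.0
```

Emit:
drive_tool --pt "0.42 0 0 0 -0.11 0 0" --pt "0.42 2 0.3 2 0 0 0" --pt "0.42 1.9 0.3 2 0 0 0" --pt "0.42 0 0 1.3 0 0 0" --pt "0.42 0 0 0 0 0 0"

```text
time_s: 9.63
tcp_pos: [392.2, 189.0, 116.9]
ee_rot: [[0.134, 0.814, 0.565], [0.991, -0.109, -0.079], [-0.003, 0.57, -0.821]]
contact_force: [-1.0, -0.4, -0.3]
grip_width: 39.3
finger_force: 0.0
```

```bash
python3 - <<'E'
from h import *
go((448.4,181.5,37.5),-7.7,35)
print(np.round(env.state()["q"],2))
s=env.state();im=env.get_image("wrist");np.savez("pics/w3.npz",im=im,p=s["tcp_pos"],R=s["ee_rot"])
cv2.imwrite("pics/w3.png",im[:,:,::-1])
E
```

```text
t 9.6333 tcp [392.2 189.  116.9] yaw -7.61 w 39.273340985664255 F [-1.  -0.4 -0.3]
shift now-axes cm [0.04 0.13 9.76] target-axes cm [0.01 0.09 9.76] turn [-0.004  0.002  0.001]
[ 0.64 -0.47  2.14 -0.48  1.07  0.92]
```

View pics/w3.png

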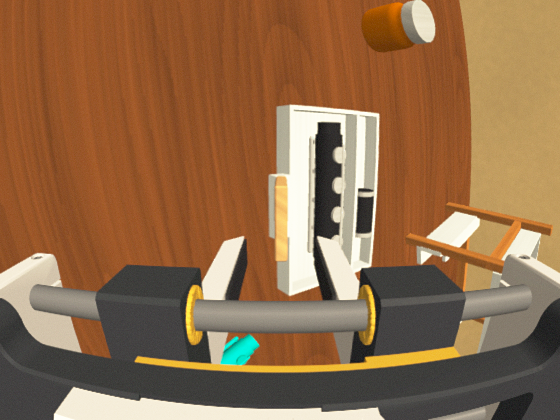

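The wrist view shows the handle edge-on at columns 275-288, centred between the fingers. Advancing.

Emit:
drive_tool --pt "0.42 0 0.1 2.5 0 0 0" --pt "0.42 0 0 3 0 0 0" --pt "0.42 0 0 2.5 0 0 0" --pt "0.42 0 0 1.2 0 0 0" --pt "0.42 0 0 0 0 0 0"

```text
time_s: 10.1
tcp_pos: [445.6, 180.4, 42.3]
ee_rot: [[0.137, 0.814, 0.564], [0.991, -0.111, -0.08], [-0.003, 0.57, -0.822]]
contact_force: [-0.2, -0.4, -0.3]
grip_width: 39.6
finger_force: 0.0
```

```bash
python3 -c "
from h import *
go((448.4,181.5,37.5),-7.7,35)"
```

```text
t 10.1 tcp [445.6 180.4  42.3] yaw -7.78 w 39.62649171149341 F [-0.2 -0.4 -0.3]
shift now-axes cm [ 0.14 -0.06  0.54] target-axes cm [ 0.14 -0.06  0.54] turn [-0.004  0.004 -0.001]
```

Emit:
drive_tool --pt "0.42 0.1 0 0.4 0 0 0" --pt "0.2 0 0 0 0 0 0" --pt "0.1 0 0 0 0 0 0" --pt "0.05 0 0 0 0 0 0" --pt "0.0 0 0 0 0 0 0" --newtons 25

```text
time_s: 10.52
tcp_pos: [448.6, 183.2, 42.0]
ee_rot: [[0.134, 0.811, 0.569], [0.991, -0.111, -0.076], [0.001, 0.574, -0.819]]
contact_force: [-4.9, 1.0, -1.0]
grip_width: 16.3
finger_force: 1.5
```

Emit:
drive_tool --pt "0 0 0 0 0 0 0" --pt "0 0 0 0 0 0 0" --pt "0 0 0 0 0 0 0" --pt "0 0 0 0 0 0 0" --pt "0 0 0 0 0 0 0" --newtons 60

```text
time_s: 10.93
tcp_pos: [448.0, 182.7, 40.5]
ee_rot: [[0.135, 0.813, 0.567], [0.991, -0.11, -0.077], [-0.0, 0.572, -0.82]]
contact_force: [-2.3, 1.0, -1.2]
grip_width: 9.8
finger_force: 60.0
```

Handle held, width 9.8 mm at 60 N. Lifting gently.

Emit:
drive_tool --pt "0 0 0.17 -0.25 0 0 0" --pt "0 0 0.29 -0.41 0 0 0" --pt "0 0 0.57 -0.82 0 0 0" --pt "0 0 0.57 -0.82 0 0 0" --pt "0 0 0.57 -0.82 0 0 0"

```text
time_s: 11.35
tcp_pos: [448.4, 182.7, 80.0]
ee_rot: [[0.135, 0.812, 0.568], [0.991, -0.111, -0.077], [0.0, 0.573, -0.82]]
contact_force: [-0.1, -0.1, -4.3]
grip_width: 9.6
finger_force: 60.0
```

Emit:
drive_tool --pt "0 0 0.57 -0.82 0 0 0" --pt "0 0 0.57 -0.82 0 0 0" --pt "0 0 0.57 -0.82 0 0 0" --pt "0 0 0.29 -0.41 0 0 0" --pt "0 0 0 0 0 0 0"

```text
time_s: 11.77
tcp_pos: [449.4, 183.4, 116.5]
ee_rot: [[0.134, 0.81, 0.571], [0.991, -0.111, -0.075], [0.003, 0.576, -0.818]]
contact_force: [0.1, 0.1, -5.3]
grip_width: 9.6
finger_force: 60.0
```

```bash
python3 - <<'E'
from h import *
np.set_printoptions(precision=1,suppress=True)
# rack pose from posts in both views
a=np.array([[701.1,62.4],[834.8,77.3],[865.6,-150.9],[731.6,-167.8]]);b=np.array([[699.9,65.4],[835.4,81.1],[864.5,-150.3],[730.1,-168]])
m=(a+b)/2;X=(m[1]+m[2]-m[0]-m[3])/2;Y=(m[0]+m[1]-m[2]-m[3])/2
yaw=(np.arctan2(X[1],X[0])*np.hypot(*X)**2+np.arctan2(-Y[0],Y[1])*np.hypot(*Y)**2)/(X@X+Y@Y)
x=np.array([np.cos(yaw),np.sin(yaw)]);c=m.mean(0)
print("rack c",c,"size",np.hypot(*X),np.hypot(*Y),"yaw",np.degrees(yaw),"front",c-75*x,"home",c-3*x)
t=c-75*x-100*x-88*x   # TCP for tray origin 100 mm before the front
go((t[0],t[1],110),np.degrees(yaw),35)
cv2.imwrite("pics/s3.png",env.get_image("side")[:,:,::-1])
E
```

```text
rack c [782.9 -43.9] size 135.38482189669557 232.76095570348565 yaw 7.309202710513504 front [708.5 -53.4] home [779.9 -44.2]
t 11.7667 tcp [449.4 183.4 116.5] yaw -7.82 w 9.613097921065053 F [ 0.1  0.1 -5.3]
shift now-axes cm [-24.9   8.4   6.6] target-axes cm [-26.8   2.8   2.8] turn [ 0.   0.1 -0.2]
```

Emit:
drive_tool --pt "0 0 0 0 0 0.02 -0.03" --pt "0 0 0 0 0 0.035 -0.05" --pt "0 0 0 0 0 0.035 -0.05" --pt "0 0 0 0 0 0.035 -0.05" --pt "0 0 0 0 0 0.026 -0.036"

```text
time_s: 12.23
tcp_pos: [447.2, 182.0, 112.2]
ee_rot: [[-0.131, 0.814, 0.566], [0.991, 0.108, 0.073], [-0.002, 0.57, -0.821]]
contact_force: [-0.6, 0.2, -4.1]
grip_width: 9.9
finger_force: 60.0
```

Emit:
drive_tool --pt "0 -0.5 0 0 0 0 0" --pt "0 -1 0 0 0 0 0" --pt "0 -1.5 0 0 0 0 0" --pt "0 -1.8 0 0 0 0 0" --pt "0 -2 0 0 0 0 0"

```text
time_s: 12.65
tcp_pos: [456.1, 114.5, 112.6]
ee_rot: [[-0.129, 0.814, 0.566], [0.992, 0.106, 0.072], [-0.001, 0.57, -0.821]]
contact_force: [-0.0, 0.6, -4.6]
grip_width: 9.8
finger_force: 60.0
```

Emit:
drive_tool --pt "0 -2 0 0 0 0 0" --pt "0 -2 0 0 0 0 0" --pt "0 -2 0 0 0 0 0" --pt "0 -2 0 0 0 0 0" --pt "0 -2 0 0 0 0 0"

```text
time_s: 13.07
tcp_pos: [468.8, 14.5, 112.5]
ee_rot: [[-0.127, 0.815, 0.566], [0.992, 0.106, 0.071], [-0.002, 0.57, -0.822]]
contact_force: [1.3, -0.1, -4.6]
grip_width: 10.1
finger_force: 60.0
```

Emit:
drive_tool --pt "0 -2 0 0 0 0 0" --pt "0 -2 0 0 0 0 0" --pt "0 -2 0 0 0 0 0" --pt "0 -1.8 0 0 0 0 0" --pt "0 -1 0 0 0 0 0"

```text
time_s: 13.48
tcp_pos: [480.2, -74.1, 112.6]
ee_rot: [[-0.125, 0.815, 0.565], [0.992, 0.104, 0.069], [-0.002, 0.57, -0.822]]
contact_force: [0.2, 0.2, -4.1]
grip_width: 9.9
finger_force: 60.0
```

```bash
python3 - <<'E'
from h import *
yaw=np.radians(7.3);t=np.array([708.5,-53.4])-188*np.array([np.cos(yaw),np.sin(yaw)])
go((t[0],t[1],90),7.3,35);print(t)
E
```

```text
t 13.4833 tcp [480.2 -74.1 112.6] yaw 7.28 w 9.922239318342744 F [ 0.2  0.2 -4.1]
shift now-axes cm [-0.83  2.08  4.2 ] target-axes cm [-0.85  2.06  4.21] turn [-0.005  0.003 -0.   ]
[522.02384479 -77.28814642]
```

Emit:
drive_tool --pt "0 -0.2 0.1 0.5 0 0 0" --pt "0 -0.3 0.3 1.1 0 0 0" --pt "0 -0.2 0.35 1.4 0 0 0" --pt "0 0 0.35 1.4 -0.004 0 0" --pt "0 0 0.27 1 0 0 0"

```text
time_s: 13.9
tcp_pos: [523.2, -72.0, 75.0]
ee_rot: [[-0.129, 0.813, 0.568], [0.992, 0.105, 0.074], [0.0, 0.573, -0.82]]
contact_force: [-0.9, 1.4, -4.8]
grip_width: 9.2
finger_force: 60.0
```

Emit:
drive_tool --pt "0 0 0 0 0 0 0" --pt "0 0 0 0 0 0 0"

```text
time_s: 14.07
tcp_pos: [522.9, -71.6, 75.7]
ee_rot: [[-0.13, 0.813, 0.568], [0.992, 0.106, 0.075], [0.001, 0.573, -0.82]]
contact_force: [-0.1, 0.2, -4.5]
grip_width: 9.9
finger_force: 60.0
```

```bash
python3 - <<'E'
from h import *
go((522,-77.3,75),7.3,35)
a=env.get_image("side");np.save("pics/s4.npy",a)
cv2.imwrite("pics/s4.png",cv2.resize(a[140:290,260:460,::-1],(800,600),interpolation=cv2.INTER_CUBIC))
E
```

```text
t 14.0667 tcp [522.9 -71.6  75.7] yaw 7.42 w 9.947721576448796 F [-0.1  0.2 -4.5]
shift now-axes cm [-0.55 -0.18 -0.04] target-axes cm [-0.55 -0.18 -0.03] turn [-0.001 -0.002  0.002]
```

View pics/s4.png

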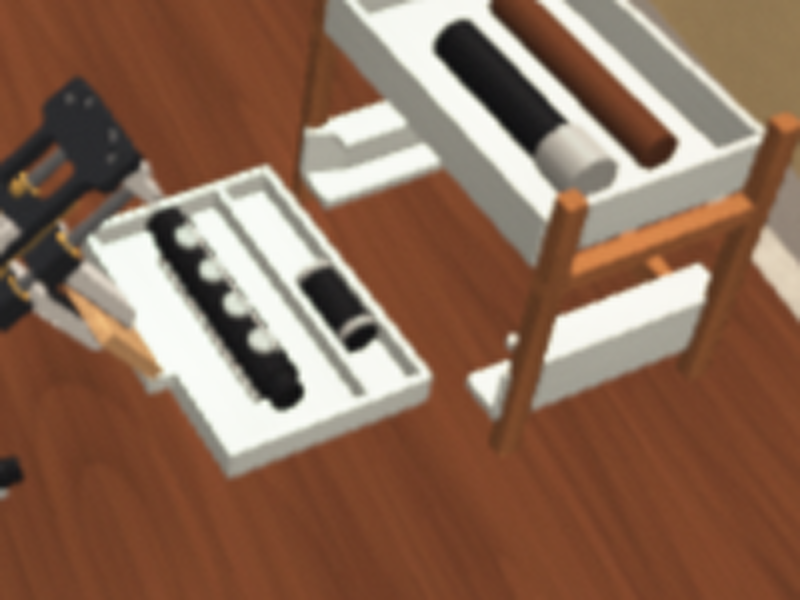

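The side crop shows the tray level, with joint and barrel in place. Its front rim corners are at (267,167) and (431,376), the near rear corner at (230,458), and the rail ends are visible at (320,190) and (475,385). I'll measure the tray's offset from the rack axis.

```bash
python3 - <<'E'
from h import *
np.set_printoptions(precision=1,suppress=True)
S=lambda x,y:(260+x/4-.4,140+y/4-.4)
a=np.radians(7.3);x=np.array([np.cos(a),np.sin(a)]);y=np.array([-x[1],x[0]]);f=np.array([708.5,-53.4])
def r(p,z):
    q=onz("side",S(*p),z)[:2]-f;return np.array([q@x,q@y])
for n,p,z in[("fl",(267,167),57),("fr",(431,376),57),("rr",(230,458),57),("rl",(90,236),57),("railL outer? front",(305,180),30),("railR front corner",(470,382),30),("railR inner corner",(497,414),30),("railL",(328,206),30),("handle rt top",(70,292),106),("post R top ",(571,200),205)]:
    print(n,r(p,z))
t=np.array(env.state()["tcp_pos"])[:2]-f;print("tcp",t@x,t@y)
E
```

```text
fl [-34.3  99.2]
fr [-33.8 -90. ]
rr [-164.5  -92.4]
rl [-161.2   92.1]
railL outer? front [ -2.3 101.8]
railR front corner [ -0.1 -86.2]
railR inner corner [   0.7 -112.9]
railL [-1.  74.9]
handle rt top [-210.3   15.1]
post R top  [   6.6 -117.5]
tcp -186.09042716530118 5.0628214554509015
```

```bash
python3 - <<'E'
from h import *
a=np.radians(7.3);x=np.array([np.cos(a),np.sin(a)]);y=np.array([-x[1],x[0]]);f=np.array([708.5,-53.4])
def pr(n,X,Y,z):
    c=env.get_calibration(n);w=np.r_[f+X*x+Y*y,z]
    return cv2.projectPoints(w.reshape(1,3),np.array(c["rvec"]),np.array(c["tvec"]),c["camera_matrix"],None)[0].ravel()
ims={"side":np.load("pics/s4.npy"),"scene":env.get_image("scene")}
for n in("side",):
  im=ims[n].astype(np.float32)
  for X in(3,8,14):
    for sgn in(1,-1):
      r=[]
      for Y in range(60,112,3):
        u=pr(n,X,sgn*Y,30);v=cv2.getRectSubPix(im,(1,1),(float(u[0]),float(u[1])))[0,0];r.append(int(v[2]))
      print(n,X,sgn,r)
print(pr("side",0,70,30),pr("side",0,70,24),pr("side",0,73,30))
# dark upper-tray / posts: lateral profile across post tops, blue channel
for n,im in ims.items():
  im=im.astype(np.float32)
  for sgn in(1,-1):
    r=[]
    for Y in range(98,132,2):
      u=pr(n,7,sgn*Y,203);v=cv2.getRectSubPix(im,(1,1),(float(u[0]),float(u[1])))[0,0];r.append(int(v[0])-int(v[2]))
    print(n,"post",sgn,r)
E
```

```text
side 3 1 [45, 45, 47, 51, 83, 129, 173, 209, 224, 230, 237, 235, 233, 233, 219, 196, 163, 145]
side 3 -1 [41, 41, 41, 41, 41, 41, 50, 119, 212, 233, 236, 234, 228, 228, 224, 178, 143, 120]
side 8 1 [42, 42, 44, 54, 84, 130, 177, 220, 241, 243, 244, 244, 243, 243, 233, 205, 166, 158]
side 8 -1 [41, 41, 41, 41, 41, 41, 61, 150, 228, 242, 242, 242, 237, 216, 162, 125, 84, 46]
side 14 1 [44, 44, 44, 52, 78, 127, 183, 225, 241, 243, 244, 244, 243, 236, 215, 174, 160, 156]
side 14 -1 [41, 43, 44, 44, 44, 43, 57, 140, 223, 242, 239, 214, 169, 130, 89, 50, 38, 40]
[342.90752588 192.21122715] [342.66737079 193.8659335 ] [342.30617374 191.45768946]
side post 1 [74, 74, 75, 75, 80, 90, 105, 121, 129, 130, 128, 122, 112, 95, 79, 74, 73]
side post -1 [11, 12, 11, 12, 17, 40, 88, 116, 130, 131, 130, 128, 108, 89, 76, 61, 39]
scene post 1 [65, 65, 65, 64, 66, 67, 71, 75, 79, 83, 87, 84, 80, 75, 71, 67, 66]
scene post -1 [13, 13, 14, 15, 22, 35, 55, 74, 81, 80, 77, 73, 66, 60, 59, 58, 58]
```

The rack centre line comes out within 1-2 mm of the estimate, and the tray sits about 5 mm to the left of it. I'll shift over and enter slowly, watching the force.

Emit:
drive_tool --pt "0 -0.3 -0.03 0.05 0 0 0" --pt "0 -0.25 -0.03 0.05 0 0 -0.002" --pt "0 0 0.41 0.29 0 0 0" --pt "0 0 0.82 0.57 0 0 0" --pt "0 0 0.82 0.57 0 0 0"

```text
time_s: 14.58
tcp_pos: [550.3, -75.2, 76.9]
ee_rot: [[-0.129, 0.81, 0.572], [0.992, 0.106, 0.073], [-0.001, 0.577, -0.817]]
contact_force: [0.8, 0.9, -4.9]
grip_width: 9.8
finger_force: 60.0
```

Emit:
drive_tool --pt "0 0 0.41 0.29 0 0 0" --pt "0 0 0.41 0.29 0 0 0" --pt "0 0 0 0 0 0 0"

```text
time_s: 14.83
tcp_pos: [560.4, -73.3, 76.5]
ee_rot: [[-0.131, 0.81, 0.571], [0.991, 0.107, 0.074], [-0.001, 0.576, -0.817]]
contact_force: [-0.2, -0.1, -3.2]
grip_width: 9.6
finger_force: 60.0
```

```bash
cat >> h.py <<'E'
def rk():
    a=np.radians(7.3);x=np.array([np.cos(a),np.sin(a)]);y=np.array([-x[1],x[0]]);s=env.state()
    t=np.array(s["tcp_pos"])[:2]-np.array([708.5,-53.4]);F=np.array(s["contact_force"])[:2]
    print("tcp in rack",np.round([t@x,t@y,s["tcp_pos"][2]],1),"F fwd/left",np.round([F@x,F@y],1),"q",np.round(s["q"],2))
E
python3 -c "
from h import *
rk();go((693,-55,74),7.3,35)"
```

```text
tcp in rack [-149.4   -0.9   76.5] F fwd/left [-0.2 -0.1] q [-0.42 -0.19  2.03  0.43  0.81 -0.77]
t 14.8333 tcp [560.4 -73.3  76.5] yaw 7.54 w 9.578221981038737 F [-0.2 -0.1 -3.2]
shift now-axes cm [ 0.08 10.79  7.91] target-axes cm [ 0.13 10.82  7.88] turn [ 0.003 -0.001  0.003]
```

Emit:
drive_tool --pt "0 0 -0.11 0.16 0.003 0 0" --pt "0 0 0 0 0 0 0" --pt "0 0 0.41 0.29 0 0 0" --pt "0 0 0.41 0.29 0 0 0" --pt "0 0 0.41 0.29 0 0 0"

```text
time_s: 15.25
tcp_pos: [574.8, -71.7, 74.6]
ee_rot: [[-0.129, 0.812, 0.569], [0.992, 0.107, 0.073], [-0.001, 0.574, -0.819]]
contact_force: [0.1, 0.2, -3.7]
grip_width: 9.8
finger_force: 60.0
```

Emit:
drive_tool --pt "0 0 0.41 0.29 0 0 0" --pt "0 0 0.41 0.29 0 0 0" --pt "0 0 0.41 0.29 0 0 0" --pt "0 0 0 0 0 0 0"

```text
time_s: 15.58
tcp_pos: [590.3, -69.6, 74.6]
ee_rot: [[-0.13, 0.812, 0.569], [0.992, 0.107, 0.074], [-0.001, 0.574, -0.819]]
contact_force: [-0.2, -0.1, -3.9]
grip_width: 9.6
finger_force: 60.0
```

```bash
python3 -c "
from h import *
rk();go((693,-55,74),7.3,35)"
```

```text
tcp in rack [-119.3   -1.    74.6] F fwd/left [-0.2 -0. ] q [-0.38 -0.12  1.97  0.41  0.78 -0.73]
t 15.5833 tcp [590.3 -69.6  74.6] yaw 7.52 w 9.588412659720934 F [-0.2 -0.1 -3.9]
shift now-axes cm [0.11 8.46 6.  ] target-axes cm [0.14 8.46 6.  ] turn [ 0.001 -0.001  0.003]
```

Emit:
drive_tool --pt "0 0 0.41 0.29 0 0 0" --pt "0 0 0.66 0.46 0 0 0" --pt "0 0 0.66 0.46 0 0 0" --pt "0 0 0.66 0.46 0 0 0" --pt "0 0 0.41 0.29 0 0 0"

```text
time_s: 16.0
tcp_pos: [624.4, -65.1, 74.6]
ee_rot: [[-0.13, 0.812, 0.569], [0.992, 0.107, 0.074], [-0.001, 0.574, -0.819]]
contact_force: [0.3, 1.2, -3.9]
grip_width: 9.5
finger_force: 60.0
```

```bash
python3 -c "
from h import *
rk();go((693,-55,74),7.3,35)"
```

```text
tcp in rack [-84.9  -0.9  74.6] F fwd/left [0.4 1.2] q [-0.34 -0.04  1.9   0.39  0.76 -0.68]
t 16.0 tcp [624.4 -65.1  74.6] yaw 7.51 w 9.470518028800674 F [ 0.3  1.2 -3.9]
shift now-axes cm [0.11 5.64 4.03] target-axes cm [0.13 5.64 4.02] turn [ 0.001 -0.001  0.003]
```

Emit:
drive_tool --pt "0 0 0.66 0.46 0 0 0" --pt "0 0 0.66 0.46 0 0 0" --pt "0 0 0.66 0.46 0 0 0" --pt "0 0 0.66 0.46 0 0 0" --pt "0 0 0.66 0.46 0 0 0"

```text
time_s: 16.42
tcp_pos: [663.9, -59.8, 74.3]
ee_rot: [[-0.13, 0.812, 0.569], [0.992, 0.107, 0.074], [-0.001, 0.574, -0.819]]
contact_force: [0.1, 0.4, -4.2]
grip_width: 9.8
finger_force: 60.0
```

Emit:
drive_tool --pt "0 0 0.66 0.46 0 0 0" --pt "0 0 0.25 0.17 0 0 0" --pt "0 0 0 0 0 0 0"

```text
time_s: 16.67
tcp_pos: [674.8, -58.4, 74.6]
ee_rot: [[-0.13, 0.812, 0.569], [0.991, 0.107, 0.074], [-0.001, 0.574, -0.819]]
contact_force: [-0.4, 0.4, -3.7]
grip_width: 9.5
finger_force: 60.0
```

```bash
python3 -c "
from h import *
rk();go((693,-55,74),7.3,35)"
```

```text
tcp in rack [-34.   -0.7  74.6] F fwd/left [-0.3  0.5] q [-0.29  0.06  1.8   0.35  0.74 -0.62]
t 16.6667 tcp [674.8 -58.4  74.6] yaw 7.52 w 9.483540434267015 F [-0.4  0.4 -3.7]
shift now-axes cm [0.1  1.48 1.11] target-axes cm [0.11 1.48 1.11] turn [ 0.    -0.001  0.003]
```

Almost in. I'll lower it towards the rails, then seat it.

Emit:
drive_tool --pt "0 0 -0.11 0.16 0 0 0" --pt "0 0 -0.06 0.08 0 0 0" --pt "0 0 0 0 0 0 0"

```text
time_s: 16.92
tcp_pos: [673.4, -58.6, 70.9]
ee_rot: [[-0.13, 0.813, 0.568], [0.992, 0.107, 0.074], [-0.001, 0.573, -0.82]]
contact_force: [0.0, 0.6, -4.2]
grip_width: 10.2
finger_force: 60.0
```

Emit:
drive_tool --pt "0 0 0.25 0.17 0 0 0" --pt "0 0 0.41 0.29 0 0 0" --pt "0 0 0.25 0.17 0 0 0" --pt "0 0 0 0 0 0 0"

```text
time_s: 17.25
tcp_pos: [685.8, -57.1, 72.0]
ee_rot: [[-0.13, 0.812, 0.57], [0.992, 0.107, 0.074], [-0.001, 0.574, -0.819]]
contact_force: [-0.1, -0.2, -3.6]
grip_width: 9.9
finger_force: 60.0
```

```bash
python3 -c "
from h import *
rk();go((693,-55,71),7.3,35)"
```

```text
tcp in rack [-23.   -0.8  72. ] F fwd/left [-0.2 -0.2] q [-0.28  0.09  1.77  0.35  0.74 -0.61]
t 17.25 tcp [685.8 -57.1  72. ] yaw 7.51 w 9.8554493440977 F [-0.1 -0.2 -3.6]
shift now-axes cm [0.12 0.55 0.51] target-axes cm [0.12 0.55 0.51] turn [ 0.001 -0.001  0.003]
```

Next, 4 mm steps forward until the stop is felt.

Emit:
drive_tool --pt "0 0 0.25 0.17 0 0 0" --pt "0 0 0.16 0.11 0 0 0" --pt "0 0 0 0 0 0 0"

```text
time_s: 17.5
tcp_pos: [690.3, -56.4, 71.7]
ee_rot: [[-0.13, 0.812, 0.569], [0.992, 0.107, 0.074], [-0.001, 0.574, -0.819]]
contact_force: [-0.6, -0.3, -3.9]
grip_width: 10.0
finger_force: 60.0
```

Emit:
drive_tool --pt "0 0 0.12 0.09 0 0 0" --pt "0 0 0.08 0.06 0 0 0" --pt "0 0 0 0 0 0 0"

```text
time_s: 17.75
tcp_pos: [692.5, -56.1, 71.6]
ee_rot: [[-0.13, 0.812, 0.569], [0.992, 0.107, 0.074], [-0.001, 0.574, -0.819]]
contact_force: [0.2, 0.2, -4.3]
grip_width: 9.6
finger_force: 60.0
```

```bash
python3 -c "
from h import *
rk();go((693,-55,71),7.3,35)"
```

```text
tcp in rack [-16.2  -0.7  71.6] F fwd/left [0.2 0.2] q [-0.28  0.1   1.76  0.34  0.74 -0.6 ]
t 17.75 tcp [692.5 -56.1  71.6] yaw 7.5 w 9.613053753765026 F [ 0.2  0.2 -4.3]
shift now-axes cm [0.11 0.02 0.08] target-axes cm [0.11 0.02 0.08] turn [ 0.    -0.001  0.003]
```

Emit:
drive_tool --pt "0 0 0.12 0.09 0 0 0" --pt "0 0 0 0 0 0 0" --pt "0 0 0 0 0 0 0"

```text
time_s: 18.0
tcp_pos: [693.4, -55.7, 71.1]
ee_rot: [[-0.13, 0.813, 0.568], [0.992, 0.107, 0.074], [-0.001, 0.573, -0.82]]
contact_force: [-1.1, 0.5, -4.3]
grip_width: 9.6
finger_force: 60.0
```

Emit:
drive_tool --pt "0 0 0.12 0.09 0 0 0" --pt "0 0 0 0 0 0 0" --pt "0 0 0 0 0 0 0"

```text
time_s: 18.25
tcp_pos: [693.6, -55.2, 70.9]
ee_rot: [[-0.131, 0.814, 0.566], [0.991, 0.107, 0.075], [0.0, 0.571, -0.821]]
contact_force: [-12.3, 1.3, 0.3]
grip_width: 9.8
finger_force: 60.0
```

```bash
python3 -c "
from h import *
rk()"
```

```text
tcp in rack [-15.    0.1  70.9] F fwd/left [-12.1   2.9] q [-0.28  0.11  1.75  0.34  0.74 -0.6 ]
```

Back stop felt at the predicted place. Now I'll lower onto the rails.

Emit:
drive_tool --pt "0 0 -0.06 0.08 0 0 0" --pt "0 0 0 0 0 0 0" --pt "0 0 0 0 0 0 0"

```text
time_s: 18.5
tcp_pos: [693.6, -55.2, 70.5]
ee_rot: [[-0.131, 0.814, 0.567], [0.991, 0.107, 0.075], [0.0, 0.571, -0.821]]
contact_force: [-15.1, 2.0, 3.8]
grip_width: 9.8
finger_force: 60.0
```

Emit:
drive_tool --pt "0 0 -0.03 0.04 0 0 0" --pt "0 0 0 0 0 0 0" --pt "0 0 0 0 0 0 0"

```text
time_s: 18.75
tcp_pos: [693.6, -55.1, 70.4]
ee_rot: [[-0.131, 0.813, 0.567], [0.991, 0.107, 0.075], [0.0, 0.572, -0.82]]
contact_force: [-17.3, 1.8, 4.3]
grip_width: 9.7
finger_force: 60.0
```

```bash
python3 -c "
from h import *
rk()"
```

```text
tcp in rack [-15.    0.2  70.4] F fwd/left [-16.9   4. ] q [-0.28  0.11  1.75  0.34  0.74 -0.6 ]
```

Emit:
drive_tool --pt "0 0 0 0 0 0 0" --pt "0.15 0 0 0 0 0 0" --pt "0.3 0 0 0 0 0 0" --pt "0.35 0 0 0 0 0 0" --pt "0.35 0 0 0 0 0 0" --newtons 10

```text
time_s: 19.17
tcp_pos: [697.2, -56.4, 72.6]
ee_rot: [[-0.129, 0.809, 0.573], [0.992, 0.107, 0.072], [-0.003, 0.578, -0.816]]
contact_force: [-0.2, -0.3, -0.4]
grip_width: 30.2
finger_force: 0.0
```

```bash
python3 -c "
from h import *
rk();print(env.state()['grip_width'],env.state()['contact_force'])"
```

```text
tcp in rack [-11.5  -1.5  72.6] F fwd/left [-0.3 -0.3] q [-0.28  0.11  1.75  0.34  0.73 -0.6 ]
30.218046346311663 [-0.22001424 -0.28501547 -0.42320752]
```

Emit:
drive_tool --pt "0.35 0 -0.2 -0.5 0 0 0" --pt "0.35 0 0 -1.5 0 0 0" --pt "0.35 0 0 -2.5 0 0 0" --pt "0.35 0 0 -3 0 0 0" --pt "0.35 0 0 -3 0 0 0"

```text
time_s: 19.58
tcp_pos: [633.3, -63.8, 155.8]
ee_rot: [[-0.13, 0.812, 0.569], [0.992, 0.107, 0.074], [-0.001, 0.574, -0.819]]
contact_force: [0.8, 0.2, 0.8]
grip_width: 32.8
finger_force: 0.0
```

Emit:
drive_tool --pt "0.35 0 -1 -3 0 0 0" --pt "0.35 0 -2 -3 0 0 0" --pt "0.35 0 -2 -3 0 0 0" --pt "0.35 0 0 0 0 0 0" --pt "0.35 0 0 0 0 0 0"

```text
time_s: 20.0
tcp_pos: [542.2, -76.6, 203.0]
ee_rot: [[-0.128, 0.809, 0.574], [0.992, 0.107, 0.07], [-0.004, 0.578, -0.816]]
contact_force: [0.8, -0.0, 0.8]
grip_width: 32.9
finger_force: 0.0
```

```bash
python3 - <<'E'
from h import *
rk()
# no views left: check by numbers. Handle (wood) pixels in the side view, mapped at handle-top height in the rack frame
a=env.get_image("side");np.save("pics/s5.npy",a)
s=env.get_image("scene");np.save("pics/sc5.npy",s)
b=np.load("pics/side0.npy");d=np.abs(a.astype(int)-b).max(2)>60
n,l,st,c=cv2.connectedComponentsWithStats(d.astype(np.uint8))
for i in range(1,n):
    if st[i,4]>25:print(st[i],c[i].round(0))
al=np.radians(7.3);x=np.array([np.cos(al),np.sin(al)]);y=np.array([-x[1],x[0]]);f=np.array([708.5,-53.4])
h=cv2.cvtColor(a,cv2.COLOR_RGB2HSV);m=((h[...,0]>8)&(h[...,0]<22)&(h[...,1]>60)&(h[...,1]<150)&(h[...,2]>180)).astype(np.uint8);m[:150]=0
n,l,st,c=cv2.connectedComponentsWithStats(m)
for i in range(1,n):
    if st[i,4]>20 and 280<c[i][0]<430:
        q=np.argwhere(l==i);r=np.array([onz("side",(p[1],p[0]),101)[:2]-f for p in q]);X=r@x;Y=r@y
        print("wood",st[i],"X",X.min().round(1),X.max().round(1),"Y",Y.min().round(1),Y.max().round(1))
E
```

```text
tcp in rack [-167.9   -1.9  203. ] F fwd/left [ 0.8 -0.1] q [-0.45 -0.34  1.89  0.36  1.09 -0.66]
[43  0 12  4 31] [47.  1.]
[ 55   0  37  26 578] [74. 11.]
[    0    12   313   191 22924] [144.  95.]
[59 80  7  7 34] [62. 83.]
[71 81  8  7 38] [74. 83.]
[   0  127  102   96 4221] [ 58. 164.]
[ 341  173   51   64 1410] [369. 203.]
[400 205  26  14 147] [412. 211.]
[ 67 206  28  54 875] [ 82. 230.]
[278 237  49  52 766] [302. 263.]
[  0 245  11   6  29] [  5. 247.]
[  0 260  39  27 332] [ 12. 272.]
[  8 282   8   7  48] [ 11. 285.]
wood [342 186  24  27 119] X -40.9 -27.9 Y -62.9 29.8
wood [ 315  361   95   23 1159] X -303.2 -162.7 Y -418.6 -321.0
```

```bash
python3 -c "
from bench import env
print(env.close_job())"
```

```text
the job is handed in; nothing more can be done
None
```

The job is handed in at about 20 s: the joint lies in the tray's front compartment, and the tray was pushed level to the back stop of the lower slot, set down on the rails and released. After release I checked only the handle's position, in the side camera, and it matched fully home; the last sight of joint and barrel in place was just before insertion.

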